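# Put away the shut tongs, send the open ones to the wash

## Robot

A 6-joint arm with a two-finger parallel gripper is mounted at the origin on the work surface. World frame = base frame: x ahead of the robot, y to its left, z up, the work surface at z = 0. Lengths are in m, angles in rad, forces in N, time in s.
With the tool pointing down it reaches from about 0.35 to 0.85 m from the base axis. Payload 8.1 kg.
Tool frame: the origin (TCP) lies midway between the tips of the shut fingers; the grasp point (between the pads) lies 19 mm behind it (robot.tcp_to_grasp is the distance from the TCP to the grasp point, in m); x points along the fingers, y is the direction in which the jaws open and shut, and the axes are right-handed (so a half turn about x gives the same grasp; the last joint's range is limited). The gripper opens to 93 mm and grips with 3 to 60 N. Pads are 15 mm wide; open, the fingers measure 128 mm over their backs; the gripper's body (75 mm by 188 mm) begins 65 mm behind the grasp point.
Start: joints at [1.061, 0.13, 1.488, -0, 1.523, -0.085], TCP at [0.247, 0.547, 0.219] pointing down, gripper open.
Joint ranges: [-2.96, 2.96], [-0.89, 2.26], [0.02, 2.5], [-1.34, 4.48], [0, 2.73], [-2.66, 2.66]. Speed limits (rad/s): [2.39, 2.39, 2.79, 3.14, 3.14, 3.14].

## Interface

Orientations are given as a rotation vector (axis times angle).
In Python, from plant import robot gives the robot as it stands.
- The arm moves only by the tool play_rows, never from a script. Its argument "plan" is a list of rows, each an object with "slide": the shift along the world's x, y, z as a fraction of full scale, a list of three; "roll": the turn about the world's z as a fraction of full scale; "fingers": the gripper command: -1 is shut, 1 is fully open, values between are in proportion. A call has 1 to 20 rows; each row shifts and turns the commanded pose from where the row before left it; what a row does not reach is not made up. Full scale, the value 1, is 30 mm for a shift and 8 degrees for a turn. A row lasts 1/8 s, in which the tool goes at most 62.5 mm and 10.7 degrees, less where a joint would pass 70% of its speed; a pose out of reach is approached as far as the arm can. A call with a number of a shift or a turn outside -1 to 1 is refused whole. A call with a gripper value outside its range is refused whole. The fingers move at their own pace and stop on an object; "squeeze" is the grip in N (left out, the last holds). Time passes only in rows, so rows that do not move let the fingers close. It gives the time, the measured TCP pose, the force and the opening at its end, in the units of the state.
- robot.read_state(): the state, without advancing time (a new reading comes with each control period).
- robot.read_camera(name): name is "side" or "top" or "wrist"; returns the picture (400x640x3 uint8, red, green, blue); there is no depth.
- robot.get_calibration(name): a dict with "fx", "fy", "cx", "cy" (pixels), "R" (3x3) and "t" (3): a world point X has camera coordinates R X + t; the wrist camera has in their place "T_tool_cam" (4x4, takes a point from camera to tool coordinates, whose origin is the TCP and whose axes are the tool frame's). Camera axes: x right, y down, z forward; pixel columns grow to the right and rows downward; lengths in m; the calibration is good to about 2 mm. The wrist camera is an equidistant fisheye: a pixel r from the principal point sees the ray r / f radians off the axis. A picture is of the moment at which its call begins: read the wrist's pose just before it. get_calibration takes no time and is no camera call.
- robot.close_job(): hands the job in, once; it reports no verdict.
Trained networks look in the newest picture that a camera, given by its name, has taken for a name from the list of things; names that differ only in an ending like _2 or _b are one class to them, and where a whole thing is asked for, a point or a joint stands for the part that bears it (a point fixed in the world has none). Each returns a list of dicts, best first, with "p" (0 to 1); they miss things now and then, are a little off and sometimes report something else, mostly with a low value. They report only what shows in the picture. A call takes as long as a camera call. They do not tell look-alikes from the thing itself.
- robot.boxes_of(camera, target): "extent" ([centre column, centre row, width, height] in pixels, round what is visible of it).
- robot.regions_of(camera, target): "region" (400x640 bool, what is visible of it) and "extent" ([centre column, centre row, width, height] in pixels, round what is visible of it).
- robot.mark_of(camera, target): "point" ([column, row] in pixels: a listed point, or the origin of a listed thing).
The state is a dict: "t": time; "q": joint angles; "dq": joint speeds; "joint_torque": joint torques, N m; "tool_pos": TCP position; "orientation": TCP orientation; "force": force on the tool from outside, world axes, zero at the start; "wrist_torque": the same for the moment, N m; "opening": finger opening in m.
Only numpy, scipy, OpenCV 4.12 (cv2) and the standard library are available. Lean on these libraries where they do the work, as an engineer would, in place of code of your own. Each camera call takes 0.05 s, during which the arm holds its last target.

## Task

Sort the four serving tongs at the coffee corner: the ones locked shut are clean, so lay them in the wooden cutlery tray; the ones standing open have been used, so lay them in the white wash-up tub. Each must lie flat on the bottom, beside its neighbour and not on top of it, and stay shut or open just as you found it. Leave the cup, pods, jar and everything else where they are, and let go at the end.

Things in the scene. Friction and masses are not known exactly. Their poses are not given: they have to be found in the camera images.
- tongs_a: small steel locking tongs, 142 long, 22 tall (mm), lying on edge, hinge axis upright, 100 g. Origin on the underside. x: hinge to jaws. Hinge axis at x -55, y -15 (barrel 23 across, 24 tall; lock tab back to x -77). Straight main arm x -55 to 45, y -25 to -15 (black strip on its outer face adds 1.5), then a round jaw head to x 65, y -29 to -15. The other arm swings from it towards +y (see jaw_a).
- jaw_a (a joint): jaw angle of tongs_a, rad: 0 to 0.02 = ratcheted shut; 0.5 to 0.65 = standing open, a V. The moving arm mirrors the main arm about the line y = -15 mm of the tongs and turns about the hinge by this angle: shut, both lie flush, 20 mm over the arms, 28 over the heads; open, 40 mm or more apart 75 mm from the hinge. The ratchet resists about 0.3 N m both ways; more force changes the angle.
- tongs_b: small steel locking tongs lying on edge, the same make, size and frame as tongs_a; shut or open as its jaw joint shows.
- jaw_b (a joint): jaw angle of tongs_b, rad: 0 to 0.02 = ratcheted shut; 0.5 to 0.65 = standing open; same as jaw_a.
- tongs_c: small steel locking tongs lying on edge, the same make, size and frame as tongs_a; shut or open as its jaw joint shows.
- jaw_c (a joint): jaw angle of tongs_c, rad: 0 to 0.02 = ratcheted shut; 0.5 to 0.65 = standing open; same as jaw_a.
- tongs_d: small steel locking tongs lying on edge, the same make, size and frame as tongs_a; shut or open as its jaw joint shows.
- jaw_d (a joint): jaw angle of tongs_d, rad: 0 to 0.02 = ratcheted shut; 0.5 to 0.65 = standing open; same as jaw_a.
- cutlery_tray: shallow open pale wooden cutlery tray, fixed, 200 (x) by 185 (y) by 32 mm tall, walls 6 mm, floor about 6 mm thick; either on the left or on the right of the tongs; origin under its centre.
- wash_tub: deeper open white plastic wash-up tub, fixed, 275 (x) by 195 (y) by 50 mm tall, walls 5 mm, floor about 5 mm thick; on the side opposite the tray; origin under its centre. Two open tongs fit flat side by side head to tail, their main arms (along the tub's y) near its two short sides (constant x) and their jaws spreading towards its middle.
- cup: white espresso cup, 56 mm across, 55 tall, standing among the tongs; a bystander; origin under its centre.
- pod_left: aluminium coffee pod, 37 mm across, 27 tall; a bystander; origin under its centre.
- pod_right: aluminium coffee pod, 37 mm across, 27 tall; a bystander; origin under its centre.
- sugar_box: small carton, 26 (x) by 40 (y) by 40 mm tall, nearest the robot; a bystander; origin under its centre.
- jar: glass jar with steel lid, 60 mm across, 85 tall, beyond the tongs; a bystander; origin under its centre.
- mug: white mug, 76 mm across, 90 tall, at the back; a bystander; origin under its centre.
- canister: steel canister, 72 mm across, 100 tall, at the back; a bystander; origin under its centre.
There are look-alikes about, which are no part of the job. What is shaped like the tongs_c but red is not meant.

How it is judged:
By the outcome, as a careful person would: the job done as asked, in the order asked, and still so for the second after the job is handed in, with the robot touching nothing.
It also fails if it takes over 72 s, if anything falls off the work surface, if the arm or the gripper's body presses on something with over 40 N, if the wrist force passes 120 N, or if a joint passes its speed limit or range.

## Working session

There is one attempt and no reset: what is moved stays moved. The work goes in short steps, Python scripts to look and compute and a tool call to move; the robot and the scene stay as the last step left them, time stands still between calls to the robot, and variables do not carry over. Pictures are saved under pics/ and viewed, and the job is handed in when it is done.

Besides the shell and the picture viewer there is one more tool, called by a JSON object that holds its "op" and its "data". play_rows: Moves the arm, as the interface text tells. Its arguments: {"type":"object","properties":{"plan":{"type":"array","items":{"type":"object","properties":{"slide":{"type":"array","items":{"type":"number","minimum":-1,"maximum":1}},"roll":{"type":"number","minimum":-1,"maximum":1},"fingers":{"type":"number"}}}},"squeeze":{"type":"number"}},"required":["plan"]}

```bash
mkdir -p pics; ls; python3 - <<'E'
from plant import robot
import cv2
s=robot.read_state(); print({k:(v if not hasattr(v,'round') else v) for k,v in s.items()})
for n in ["top","side","wrist"]:
    im=robot.read_camera(n); cv2.imwrite(f"pics/{n}0.png",im[:,:,::-1])
    print(n,robot.get_calibration(n))
E
```

```text
pics
{'t': 0.0, 'q': array([ 1.06059025e+00,  1.31147425e-01,  1.48928102e+00, -1.32088562e-05,
        1.52300378e+00, -8.53875263e-02]), 'dq': array([-0.00147273, -0.00039122,  0.00247886,  0.00080066, -0.00045599,
        0.00092652]), 'joint_torque': array([-1.83708202e-03, -5.59809959e+01, -4.91773939e+01,  7.66518968e-02,
        3.49055976e-02, -1.60536720e-04]), 'tool_pos': array([0.2469894 , 0.54617576, 0.21759471]), 'orientation': array([ 0.33182785,  1.54552214, -0.33461367]), 'force': array([-0.02819381,  0.02860108,  0.14584402]), 'wrist_torque': array([ 0.00080362,  0.07202658, -0.0189466 ]), 'opening': 0.0928751182807837}
top {'fx': 472.1201071513776, 'fy': 472.1201071513776, 'cx': 321.2179865869176, 'cy': 198.7483441833417, 'R': array([[ 2.02038310e-02, -9.99795750e-01, -5.13243984e-04],
       [-9.84824674e-01, -1.98127857e-02, -1.72417560e-01],
       [ 1.72372175e-01,  3.98895059e-03, -9.85023818e-01]]), 't': array([0.02456933, 0.54843828, 1.13137202])}
side {'fx': 488.1183309408683, 'fy': 488.1183309408683, 'cx': 318.3386616526992, 'cy': 195.61624747418114, 'R': array([[ 0.72767041, -0.68591559, -0.00394805],
       [-0.52127755, -0.54925069, -0.65314118],
       [ 0.44583124,  0.47732954, -0.75722587]]), 't': array([-0.3687942 ,  0.32145662,  0.95644418])}
wrist {'fx': 309.70691628693146, 'fy': 309.70691628693146, 'cx': 318.30007060217434, 'cy': 195.8499425677214, 'T_tool_cam': array([[ 2.78713746e-05, -2.55491637e-01,  9.66811265e-01,
        -1.64971113e-01],
       [ 9.99999999e-01, -1.50001000e-05, -3.27921030e-05,
         3.41312800e-04],
       [ 2.28803737e-05,  9.66811266e-01,  2.55491636e-01,
        -7.14604354e-02],
       [ 0.00000000e+00,  0.00000000e+00,  0.00000000e+00,
         1.00000000e+00]])}
```

View pics/top0.png

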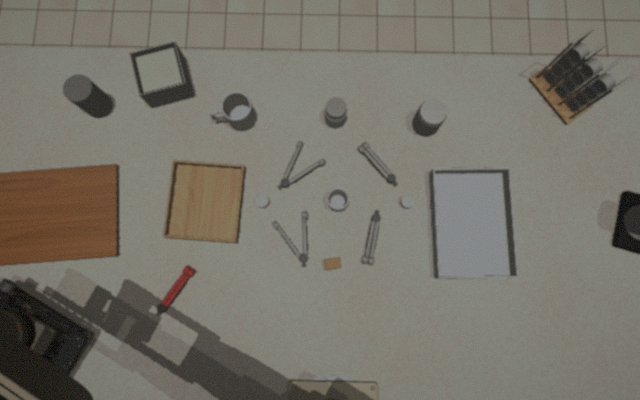

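View pics/side0.png

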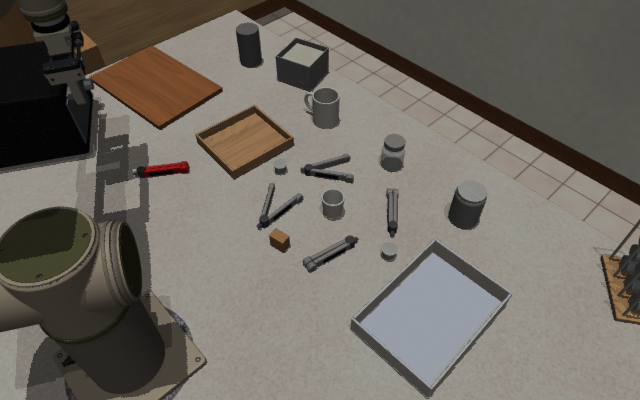

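View pics/wrist0.png

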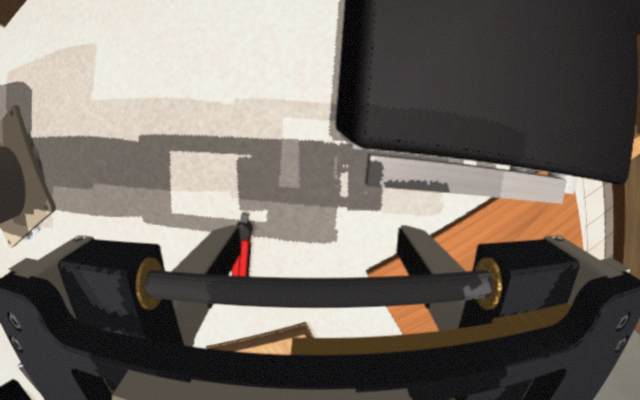

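Candidates: open tongs at (300,165) and (300,240); shut tongs at (378,165) and (371,238). The red look-alike at (177,290) is not meant. Tray is on the left at (205,202), tub on the right at (473,223). I'll measure closely next.

```bash
cat > h.py <<'E'
import numpy as np, cv2
from plant import robot
def ray(cam,px):
    c=robot.get_calibration(cam); d=np.array([(px[0]-c['cx'])/c['fx'],(px[1]-c['cy'])/c['fy'],1.])
    R=c['R'];return -R.T@c['t'], R.T@d
def w(cam,px,z):
    o,d=ray(cam,px); return o+d*(z-o[2])/d[2]
def proj(cam,X):
    c=robot.get_calibration(cam); p=c['R']@np.asarray(X)+c['t']
    return np.array([c['fx']*p[0]/p[2]+c['cx'],c['fy']*p[1]/p[2]+c['cy']])
E
python3 - <<'E'
from h import *
im=robot.read_camera("top")
np.save("top.npy",im)
b=im[:,:,::-1]
c=b[130:280,255:425]; cv2.imwrite("pics/c1.png",cv2.resize(c,None,fx=4,fy=4,interpolation=cv2.INTER_CUBIC)[:600])
for t in ["tongs_a","jaw_a","cutlery_tray","wash_tub"]:
    for r in robot.boxes_of("top",t): print(t,"box",np.round(r["extent"],1),round(r["p"],2))
    for r in robot.mark_of("top",t): print(t,"mark",np.round(r["point"],1),round(r["p"],2), w("top",r["point"],0 if 't' in t[:1] else 0).round(3))
for t in ["tongs_a"]:
    for i,r in enumerate(robot.regions_of("top",t)):
        print(i,r["p"],r["region"].sum()); np.save(f"reg{i}.npy",r["region"])
E
```

```text
tongs_a box [303.7 166.3  40.8  46.8] 0.92
tongs_a box [378.  162.5  35.3  40. ] 0.91
tongs_a box [371.9 237.2  16.4  55.9] 0.77
tongs_a box [290.4 238.2  38.3  52.9] 0.76
tongs_a box [336.6 112.9  19.3  30.4] 0.58
tongs_a box [176.8 289.9  38.9  56.9] 0.56
tongs_a mark [176.6 281.7] 0.77 [0.336 0.396 0.   ]
tongs_a mark [296.1 238.5] 0.74 [0.452 0.098 0.   ]
tongs_a mark [370.3 167.9] 0.73 [ 0.641 -0.092  0.   ]
tongs_a mark [301.  165.3] 0.68 [0.644 0.091 0.   ]
tongs_a mark [378.  240.8] 0.67 [ 0.45  -0.112  0.   ]
jaw_a box [373.1 162.6  32.9  30.1] 0.82
jaw_a box [372.1 241.4  13.7  45.8] 0.72
jaw_a box [285.3 241.8  30.4  39.7] 0.72
jaw_a box [174.8 284.7  27.3  39.8] 0.58
jaw_a box [294.5 160.6  15.2  37.5] 0.52Traceback (most recent call last):
  File "<stdin>", line 8, in <module>
ValueError: it knows: canister, cup, cutlery_tray, jar, mug, pod_left, pod_right, sugar_box, tongs, wash_tub
```

View pics/c1.png

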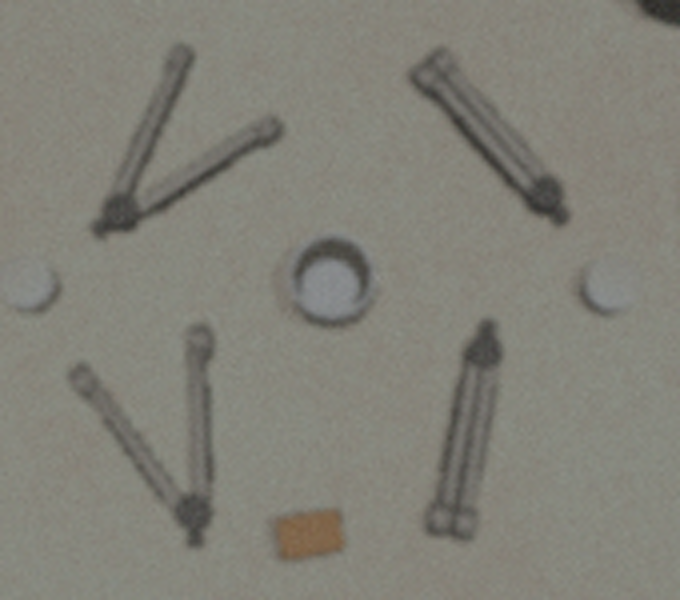

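```bash
cat >> h.py <<'E'
def boxpts(x0,x1,y0,y1,z0,z1): return np.array([[x,y,z] for x in(x0,x1) for y in(y0,y1) for z in(z0,z1)])
def cyl(cx,cy,r,z1): return np.array([[cx+r*np.cos(a),cy+r*np.sin(a),z] for a in np.arange(0,6.28,.4) for z in (0,z1)])
def pieces(jaw):
    arm=[boxpts(-55,45,-26.5,-15,1,21),boxpts(45,65,-29,-15,1,21)]
    P=list(arm); P+= [cyl(-55,-15,11.5,24), boxpts(-77,-55,-18.5,-11.5,4,18)]
    c,s=np.cos(jaw),np.sin(jaw)
    for a in arm:
        b=a.copy(); b[:,1]=-30-b[:,1]
        u=b[:,0]+55; v=b[:,1]+15
        b[:,0]=-55+c*u-s*v; b[:,1]=-15+s*u+c*v; P.append(b)
    return [p/1000 for p in P]
S=4
def render(cam,x,y,yaw,jaw,off):
    # x,y = hinge position
    img=np.zeros((S*off[3],S*off[2]),np.uint8); c,s=np.cos(yaw),np.sin(yaw)
    cal=robot.get_calibration(cam)
    for p in pieces(jaw):
        u=p[:,0]+.055; v=p[:,1]+.015
        X=np.stack([x+c*u-s*v,y+s*u+c*v,p[:,2]],1)@cal['R'].T+cal['t']
        q=np.stack([cal['fx']*X[:,0]/X[:,2]+cal['cx']-off[0]+.5,cal['fy']*X[:,1]/X[:,2]+cal['cy']-off[1]+.5],1)*S-.5
        cv2.fillConvexPoly(img,cv2.convexHull((q*16).round().astype(np.int32)),255,cv2.LINE_8,4)
    return cv2.resize(img,(off[2],off[3]),interpolation=cv2.INTER_AREA)/255.
E
python3 - <<'E'
from h import *
from scipy.optimize import minimize
import json
rg={}
for cam in("top","side"):
    rg[cam]=[r for r in robot.regions_of(cam,"tongs_a")] if cam=="top" else None
robot.read_camera("side"); rg["side"]=robot.regions_of("side","tongs_a")
for cam in rg:
    for r in rg[cam]: print(cam,np.round(r["extent"]),round(r["p"],2),r["region"].sum())
def cp(p): return (255+p[0]/4-.4,130+p[1]/4-.4)
init={"UL":((118,212),(268,128),.6),"LL":((193,512),(200,335),.6),"UR":((545,195),(432,68),0.),"LR":((485,345),(450,520),0.)}
out={}
for n,(h,t,j) in init.items():
    H=w("top",cp(h),.024); T=w("top",cp(t),.022); yaw=np.arctan2(*(T-H)[1::-1])
    obs=[]
    for cam in rg:
        P=proj(cam,np.r_[(H+T)[:2]/2,.01])
        best=None
        for r in rg[cam]:
            e=r["extent"]
            if np.hypot(e[0]-P[0],e[1]-P[1])<25 and r["p"]>.3:
                o=[int(e[0]-e[2]/2-8),int(e[1]-e[3]/2-8),int(e[2]+16),int(e[3]+16)]
                best=(cam,o,r["region"][o[1]:o[1]+o[3],o[0]:o[0]+o[2]].astype(float));break
        if best: obs.append(best)
    def f(p,obs): return sum(((cv2.GaussianBlur(render(c,p[0],p[1],p[2],p[3] if j>.1 else 0.,o),(0,0),.8)-cv2.GaussianBlur(m,(0,0),.8))**2).sum() for c,o,m in obs)
    for nm,ob in(("both",obs),("top",[o for o in obs if o[0]=="top"])):
        if not ob: continue
        x0=np.array([H[0],H[1],yaw,j]); 
        r=minimize(f,x0,args=(ob,),method="Nelder-Mead",options=dict(initial_simplex=np.vstack([x0]+[x0+np.eye(4)[i]*[.006,.006,.08,.06][i] for i in range(4)]),maxiter=300))
        print(n,nm,[o[0] for o in ob],"init",x0.round(4),"fit",r.x.round(4),"cost",round(f(x0,ob)),round(r.fun,1),sum(m.sum() for _,_,m in ob))
E
```

```text
top [177. 290.  43.  55.] 0.94 651
top [378. 164.  42.  45.] 0.81 515
top [305. 165.  43.  50.] 0.64 584
top [371. 238.  18.  55.] 0.57 574
top [408. 201.  15.  15.] 0.5 134
side [160. 170.  59.  12.] 0.98 580
side [328. 169.  54.  33.] 0.96 738
side [282. 207.  46.  42.] 0.87 746
side [391. 210.  11.  49.] 0.84 432
side [331. 252.  55.  34.] 0.65 725
UL both ['top', 'side'] init [ 0.5921  0.1317 -1.0238  0.6   ] fit [ 0.5949  0.1308 -0.9478  0.5525] cost 294 55.0 1322.0
UL top ['top'] init [ 0.5921  0.1317 -1.0238  0.6   ] fit [ 0.5955  0.1306 -0.9553  0.5548] cost 172 14.2 584.0
LL both ['side'] init [ 0.4021  0.0785 -0.0122  0.6   ] fit [0.4023 0.0796 0.0493 0.594 ] cost 153 31.8 746.0
UR both ['top', 'side'] init [ 0.6087 -0.1419  0.7167  0.    ] fit [ 0.6109 -0.144   0.7111  0.0382] cost 131 44.7 947.0
UR top ['top'] init [ 0.6087 -0.1419  0.7167  0.    ] fit [ 0.6102 -0.1443  0.7122  0.0394] cost 58 12.6 515.0
LR both ['top', 'side'] init [ 0.5108 -0.1035  2.9485  0.    ] fit [ 0.5083 -0.104   2.9589  0.0558] cost 68 35.9 1299.0
LR top ['top'] init [ 0.5108 -0.1035  2.9485  0.    ] fit [ 0.5083 -0.1046  2.9591  0.0783] cost 40 12.9 574.0
```

```bash
python3 - <<'E'
from h import *
from scipy.optimize import minimize
dims={"cutlery_tray":(.2,.185,.032,(205,202)),"wash_tub":(.275,.195,.05,(473,223))}
for cam in ("top","side"):
  robot.read_camera(cam)
  for n,(L,W,Hh,c0) in dims.items():
    R=robot.regions_of(cam,n)
    if not R: print(cam,n,"none");continue
    r=R[0];print(cam,n,[(np.round(q["extent"]),round(q["p"],2)) for q in R])
    m=r["region"].astype(np.float32)
    def f(p):
        c,s=np.cos(p[2]),np.sin(p[2])
        B=boxpts(-L/2,L/2,-W/2,W/2,0,Hh)
        q=np.array([proj(cam,[p[0]+c*b[0]-s*b[1],p[1]+s*b[0]+c*b[1],b[2]]) for b in B])
        img=np.zeros((1200,1920),np.uint8)
        cv2.fillConvexPoly(img,cv2.convexHull((((q+.5)*3-.5)*16).round().astype(np.int32)),255,cv2.LINE_8,4)
        return ((cv2.resize(img,(640,400),interpolation=cv2.INTER_AREA)/255.-m)**2).sum()
    x0=np.r_[w("top",c0,0.01)[:2],0]
    s=minimize(f,x0,method="Nelder-Mead",options=dict(initial_simplex=np.vstack([x0]+[x0+np.eye(3)[i]*[.01,.01,.05][i] for i in range(3)]),maxiter=150))
    print("  ",s.x.round(4),s.fun,m.sum())
for n in ("jar","mug","canister","cup","pod_left","pod_right","sugar_box"):
    e=robot.mark_of("side",n); robot.read_camera("top");g=robot.mark_of("top",n)
    robot.read_camera("side")
    print(n,[w("side",q["point"],0).round(3) for q in e[:1]],[w("top",q["point"],0).round(3) for q in g[:2]])
s=robot.read_state()
Rm,_=cv2.Rodrigues(s["orientation"]);print(Rm.round(3),s['t'])
E
```

```text
top cutlery_tray [(array([202., 201.,  80.,  87.]), 0.68), (array([293., 161.,  17.,  35.]), 0.54)]
   [ 0.5418  0.3334 -0.0571] 134.97179546328334 5807.0
top wash_tub [(array([473., 224.,  90., 115.]), 0.85)]
   [ 0.4986 -0.3452  0.0311] 133.37826989619379 9125.0
side cutlery_tray [(array([245., 143.,  99.,  75.]), 0.58), (array([469., 206.,  34.,  45.]), 0.17)]
   [ 0.5419  0.3331 -0.0573] 39.904113802383705 4165.0
side wash_tub [(array([434., 319., 161., 160.]), 0.79)]
   [ 0.4979 -0.3453  0.0236] 131.64459823144944 13504.0
jar [array([ 0.785,  0.008, -0.   ])] [array([ 0.772, -0.001,  0.   ]), array([ 0.501, -0.343,  0.   ])]
mug [array([ 0.771,  0.256, -0.   ])] [array([0.777, 0.251, 0.   ])]
canister [array([ 0.76, -0.24, -0.  ])] [array([ 0.772, -0.231,  0.   ]), array([0.774, 0.001, 0.   ])]
cup [array([ 0.555, -0.003,  0.   ])] [array([ 0.544, -0.008,  0.   ]), array([0.382, 0.012, 0.   ])]
pod_left [array([0.546, 0.178, 0.   ])] [array([0.546, 0.187, 0.   ])]
pod_right [array([ 0.548, -0.187,  0.   ])] [array([ 0.553, -0.183,  0.   ])]
sugar_box [array([0.384, 0.012, 0.   ])] [array([0.387, 0.01 , 0.   ]), array([ 0.546, -0.179,  0.   ])]
[[ 0.     0.412  0.911]
 [ 0.     0.911 -0.412]
 [-1.     0.     0.   ]] 2.2
```

Measured: all tongs poses agree between top and side. Tray is at (0.542, 0.333) yaw −3.2°, tub at (0.498, −0.345) yaw +1.6°. First I go above the far shut tongs.

{"op": "play_rows", "data": {"plan": [{"slide": [0.66, -1, -0.1], "roll": -0.72, "fingers": 0.3}, {"slide": [0.66, -1, -0.1], "roll": -0.72, "fingers": 0.3}, {"slide": [0.66, -1, -0.1], "roll": -0.72, "fingers": 0.3}, {"slide": [0.66, -1, -0.1], "roll": -0.72, "fingers": 0.3}, {"slide": [0.66, -1, -0.1], "roll": -0.72, "fingers": 0.3}, {"slide": [0.66, -1, -0.1], "roll": -0.72, "fingers": 0.3}, {"slide": [0.66, -1, -0.1], "roll": -0.72, "fingers": 0.3}, {"slide": [0.66, -1, -0.1], "roll": -0.72, "fingers": 0.3}, {"slide": [0.66, -1, -0.1], "roll": -0.72, "fingers": 0.3}, {"slide": [0.66, -1, -0.1], "roll": -0.72, "fingers": 0.3}, {"slide": [0.66, -1, -0.1], "roll": -0.72, "fingers": 0.3}, {"slide": [0.66, -1, -0.1], "roll": -0.72, "fingers": 0.3}, {"slide": [0.66, -1, -0.1], "roll": -0.72, "fingers": 0.3}, {"slide": [0.66, -1, -0.1], "roll": -0.72, "fingers": 0.3}, {"slide": [0.66, -1, -0.1], "roll": -0.72, "fingers": 0.3}, {"slide": [0.66, -1, -0.1], "roll": -0.72, "fingers": 0.3}, {"slide": [0.66, -1, -0.1], "roll": -0.72, "fingers": 0.3}, {"slide": [0.66, -1, -0.1], "roll": -0.72, "fingers": 0.3}, {"slide": [0.66, -1, -0.1], "roll": -0.72, "fingers": 0.3}, {"slide": [0.66, -1, -0.1], "roll": -0.72, "fingers": 0.3}], "squeeze": 30}}

```text
t: 4.7
tool_pos: [0.6439, -0.0543, 0.1585]
orientation: [1.814, 0.665, -1.814]
force: [0.3, 0.0, -0.2]
opening: 0.0606
```

{"op": "play_rows", "data": {"plan": [{"slide": [0.1, -1, -0.7], "roll": 0, "fingers": 0.3}, {"slide": [0.06, -0.93, -0.9], "roll": 0.03, "fingers": 0.3}]}}

```text
t: 4.95
tool_pos: [0.649, -0.1125, 0.1109]
orientation: [1.81, 0.67, -1.807]
force: [0.3, 0.1, -0.5]
opening: 0.0603
```

```bash
cat >> h.py <<'E'
def wproj(X,s):
    Rm,_=cv2.Rodrigues(np.array(s["orientation"])); c=robot.get_calibration("wrist")
    p=Rm.T@(np.asarray(X)-s["tool_pos"]); T=c["T_tool_cam"]; q=T[:3,:3].T@(p-T[:3,3])
    th=np.arctan2(np.hypot(q[0],q[1]),q[2]); a=np.arctan2(q[1],q[0])
    return np.array([c["cx"]+c["fx"]*th*np.cos(a),c["cy"]+c["fy"]*th*np.sin(a)])
def overlay(img,s,x,y,yaw,jaw,name):
    b=np.ascontiguousarray(img[:,:,::-1]); c,si=np.cos(yaw),np.sin(yaw)
    for p in pieces(jaw):
        u=p[:,0]+.055; v=p[:,1]+.015
        q=np.array([wproj([x+c*a-si*d,y+si*a+c*d,z],s) for a,d,z in zip(u,v,p[:,2])])
        cv2.polylines(b,[cv2.convexHull(q.astype(np.float32)).round().astype(np.int32)],True,(0,255,0),1)
    cv2.imwrite(name,b)
def st():
    s=robot.read_state();Rm,_=cv2.Rodrigues(np.array(s["orientation"]))
    print("t",round(s["t"],2),"tcp",s["tool_pos"].round(4),"phi",np.degrees(np.arctan2(Rm[1,1],Rm[0,1])).round(1),"open",round(s["opening"],4),"F",s["force"].round(1),"q",s["q"].round(2));return s
E
python3 - <<'E'
from h import *
s=st(); overlay(robot.read_camera("wrist"),s,.6105,-.1441,.7115,0,"pics/w1.png")
E
```

```text
t 4.95 tcp [ 0.649  -0.1125  0.1109] phi -49.3 open 0.0603 F [ 0.3  0.1 -0.5] q [-0.25  0.35  1.43 -0.    1.36  0.61]
```

View pics/w1.png

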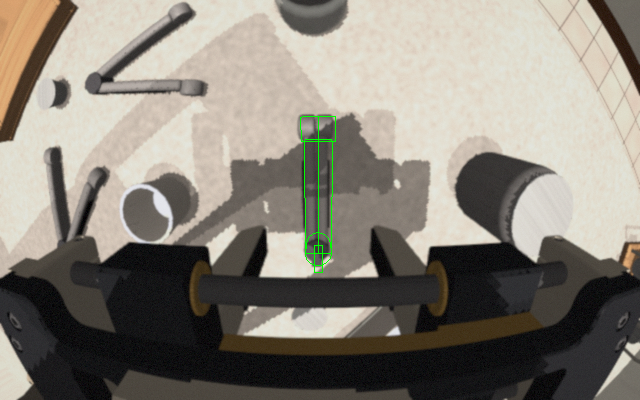

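The overlay sits on the shut tongs (at 318,115–270), centred between the fingers. I go down and grip.

{"op": "play_rows", "data": {"plan": [{"slide": [0, 0, -1], "roll": 0, "fingers": 0.3}, {"slide": [0, 0, -1], "roll": 0, "fingers": 0.3}, {"slide": [0, 0, -1], "roll": 0, "fingers": 0.3}, {"slide": [0, 0, -0.5], "roll": 0, "fingers": 0.3}, {"slide": [0, 0, 0], "roll": 0, "fingers": -1}, {"slide": [0, 0, 0], "roll": 0, "fingers": -1}, {"slide": [0, 0, 0], "roll": 0, "fingers": -1}, {"slide": [0, 0, 0], "roll": 0, "fingers": -1}, {"slide": [0, 0, 0], "roll": 0, "fingers": -1}]}}

```text
t: 6.12
tool_pos: [0.6486, -0.1113, 0.0065]
orientation: [1.81, 0.67, -1.808]
force: [0.2, 0.1, 3.5]
opening: 0.019
```

{"op": "play_rows", "data": {"plan": [{"slide": [0, 0, 1], "roll": 0, "fingers": -1}, {"slide": [0, 0, 1], "roll": 0, "fingers": -1}, {"slide": [0, 0, 1], "roll": 0, "fingers": -1}, {"slide": [-0.218, 1, 0.1], "roll": -0.343, "fingers": -1}, {"slide": [-0.218, 1, 0.1], "roll": -0.343, "fingers": -1}, {"slide": [-0.218, 1, 0.1], "roll": -0.343, "fingers": -1}, {"slide": [-0.218, 1, 0.1], "roll": -0.343, "fingers": -1}, {"slide": [-0.218, 1, 0], "roll": -0.343, "fingers": -1}, {"slide": [-0.218, 1, 0], "roll": -0.343, "fingers": -1}, {"slide": [-0.218, 1, 0], "roll": -0.343, "fingers": -1}, {"slide": [-0.218, 1, 0], "roll": -0.343, "fingers": -1}, {"slide": [-0.218, 1, 0], "roll": -0.343, "fingers": -1}, {"slide": [-0.218, 1, 0], "roll": -0.343, "fingers": -1}, {"slide": [-0.218, 1, 0], "roll": -0.343, "fingers": -1}, {"slide": [-0.218, 1, 0], "roll": -0.343, "fingers": -1}, {"slide": [-0.218, 1, 0], "roll": -0.343, "fingers": -1}, {"slide": [-0.218, 1, 0], "roll": -0.343, "fingers": -1}, {"slide": [-0.218, 1, 0], "roll": -0.343, "fingers": -1}, {"slide": [-0.218, 1, 0], "roll": -0.343, "fingers": -1}]}}

```text
t: 8.5
tool_pos: [0.5429, 0.3696, 0.1074]
orientation: [-2.192, 0.063, 2.193]
force: [0.3, -1.0, -1.5]
opening: 0.0194
```

```bash
python3 - <<'E'
from h import *
s=st(); cv2.imwrite("pics/w2.png",robot.read_camera("wrist")[:,:,::-1])
E
```

```text
t 8.5 tcp [0.5429 0.3696 0.1074] phi -93.3 open 0.0194 F [ 0.3 -1.  -1.5] q [ 0.52  0.35  1.43 -0.    1.35  2.15]
```

View pics/w2.png

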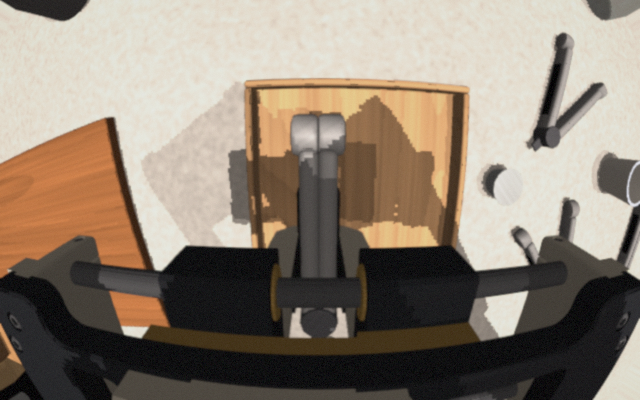

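The tongs hang level at (318,115–330), parallel to the tray. Now I lower and release.

{"op": "play_rows", "data": {"plan": [{"slide": [0.03, 0.08, -1], "roll": 0, "fingers": -1}, {"slide": [0, 0, -1], "roll": 0, "fingers": -1}, {"slide": [0, 0, -0.8], "roll": 0, "fingers": -1}, {"slide": [0, 0, -0.33], "roll": 0, "fingers": -1}, {"slide": [0, 0, 0], "roll": 0, "fingers": -1}, {"slide": [0, 0, 0], "roll": 0, "fingers": -0.1}, {"slide": [0, 0, 0], "roll": 0, "fingers": -0.1}, {"slide": [0, 0, 0], "roll": 0, "fingers": -0.1}]}}

```text
t: 9.55
tool_pos: [0.5446, 0.3714, 0.0143]
orientation: [-2.194, 0.061, 2.192]
force: [0.3, 0.2, 0.1]
opening: 0.0411
```

{"op": "play_rows", "data": {"plan": [{"slide": [0, 0, 1], "roll": 0, "fingers": -0.1}, {"slide": [0, 0, 1], "roll": 0, "fingers": -0.1}, {"slide": [0, 0, 0.9], "roll": 0, "fingers": 0}, {"slide": [-0.178, -0.972, 0], "roll": -0.056, "fingers": 0.3}, {"slide": [-0.178, -0.972, 0], "roll": -0.056, "fingers": 0.3}, {"slide": [-0.178, -0.972, 0], "roll": -0.056, "fingers": 0.3}, {"slide": [-0.178, -0.972, 0], "roll": -0.056, "fingers": 0.3}, {"slide": [-0.178, -0.972, 0], "roll": -0.056, "fingers": 0.3}, {"slide": [-0.178, -0.972, 0], "roll": -0.056, "fingers": 0.3}, {"slide": [-0.178, -0.972, 0], "roll": -0.056, "fingers": 0.3}, {"slide": [-0.178, -0.972, 0], "roll": -0.056, "fingers": 0.3}, {"slide": [-0.178, -0.972, 0], "roll": -0.056, "fingers": 0.3}, {"slide": [-0.178, -0.972, 0], "roll": -0.056, "fingers": 0.3}, {"slide": [-0.178, -0.972, 0], "roll": -0.056, "fingers": 0.3}, {"slide": [-0.178, -0.972, 0], "roll": -0.056, "fingers": 0.3}, {"slide": [-0.178, -0.972, 0], "roll": -0.056, "fingers": 0.3}, {"slide": [-0.178, -0.972, 0], "roll": -0.056, "fingers": 0.3}, {"slide": [-0.178, -0.972, 0], "roll": -0.056, "fingers": 0.3}, {"slide": [-0.178, -0.972, 0], "roll": -0.056, "fingers": 0.3}]}}

```text
t: 11.92
tool_pos: [0.4588, -0.0964, 0.1012]
orientation: [-2.128, 0.193, 2.126]
force: [-0.1, -0.0, -0.7]
opening: 0.0607
```

```bash
python3 - <<'E'
from h import *
s=st(); overlay(robot.read_camera("wrist"),s,.5083,-.1043,2.959,0,"pics/w3.png")
a=robot.read_camera("top")[140:260,140:270,::-1]; cv2.imwrite("pics/t3.png",cv2.resize(a,None,fx=4,fy=4))
E
```

```text
t 11.93 tcp [ 0.4588 -0.0964  0.1012] phi -100.4 open 0.0607 F [-0.1 -0.  -0.7] q [-0.32 -0.14  1.98  0.    1.3   1.44]
```

View pics/w3.png

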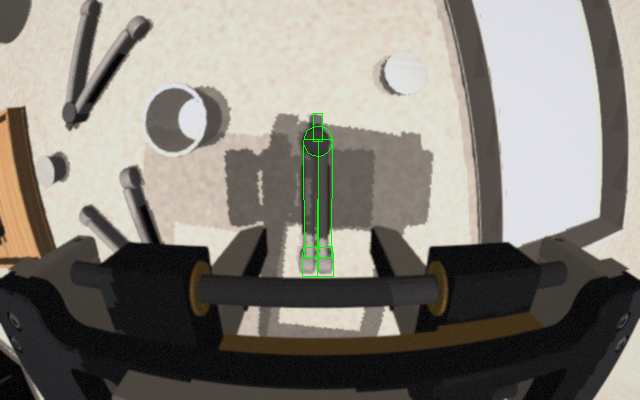

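View pics/t3.png

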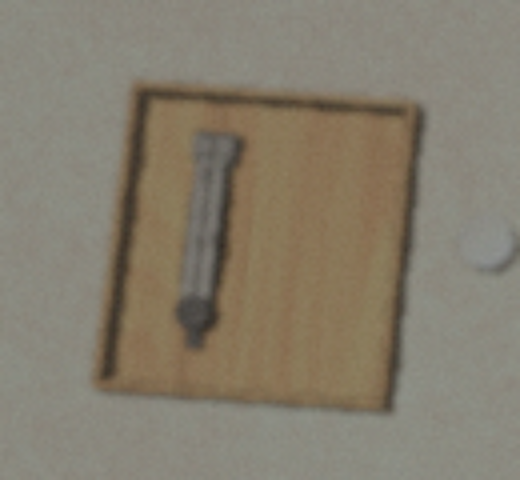

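First tongs lie flat and shut in the tray (crop 210,240). The second shut one is centred between the fingers. I descend and grip.

{"op": "play_rows", "data": {"plan": [{"slide": [0, 0, -1], "roll": 0, "fingers": 0.3}, {"slide": [0, 0, -1], "roll": 0, "fingers": 0.3}, {"slide": [0, 0, -0.8], "roll": 0, "fingers": 0.3}, {"slide": [0, 0, -0.37], "roll": 0, "fingers": 0.3}, {"slide": [0, 0, 0], "roll": 0, "fingers": -1}, {"slide": [0, 0, 0], "roll": 0, "fingers": -1}, {"slide": [0, 0, 0], "roll": 0, "fingers": -1}, {"slide": [0, 0, 0], "roll": 0, "fingers": -1}, {"slide": [0, 0, 0], "roll": 0, "fingers": -1}]}}

```text
t: 13.15
tool_pos: [0.4594, -0.0954, 0.0062]
orientation: [-2.128, 0.193, 2.125]
force: [-0.7, 0.9, 3.6]
opening: 0.0194
```

{"op": "play_rows", "data": {"plan": [{"slide": [0, 0, 1], "roll": 0, "fingers": -1}, {"slide": [0, 0, 1], "roll": 0, "fingers": -1}, {"slide": [0, 0, 1], "roll": 0, "fingers": -1}, {"slide": [0.205, 0.997, 0.1], "roll": 0.069, "fingers": -1}, {"slide": [0.205, 0.997, 0.1], "roll": 0.069, "fingers": -1}, {"slide": [0.205, 0.997, 0.1], "roll": 0.069, "fingers": -1}, {"slide": [0.205, 0.997, 0.1], "roll": 0.069, "fingers": -1}, {"slide": [0.205, 0.997, 0], "roll": 0.069, "fingers": -1}, {"slide": [0.205, 0.997, 0], "roll": 0.069, "fingers": -1}, {"slide": [0.205, 0.997, 0], "roll": 0.069, "fingers": -1}, {"slide": [0.205, 0.997, 0], "roll": 0.069, "fingers": -1}, {"slide": [0.205, 0.997, 0], "roll": 0.069, "fingers": -1}, {"slide": [0.205, 0.997, 0], "roll": 0.069, "fingers": -1}, {"slide": [0.205, 0.997, 0], "roll": 0.069, "fingers": -1}, {"slide": [0.205, 0.997, 0], "roll": 0.069, "fingers": -1}, {"slide": [0.205, 0.997, 0], "roll": 0.069, "fingers": -1}]}}

```text
t: 15.15
tool_pos: [0.5387, 0.2943, 0.1072]
orientation: [-2.193, 0.061, 2.194]
force: [-0.3, -0.6, -0.4]
opening: 0.0196
```

```bash
python3 - <<'E'
from h import *
s=st(); cv2.imwrite("pics/w4.png",robot.read_camera("wrist")[:,:,::-1])
E
```

```text
t 15.15 tcp [0.5387 0.2943 0.1072] phi -93.2 open 0.0196 F [-0.3 -0.6 -0.4] q [ 0.42  0.24  1.57 -0.    1.33  2.04]
```

View pics/w4.png

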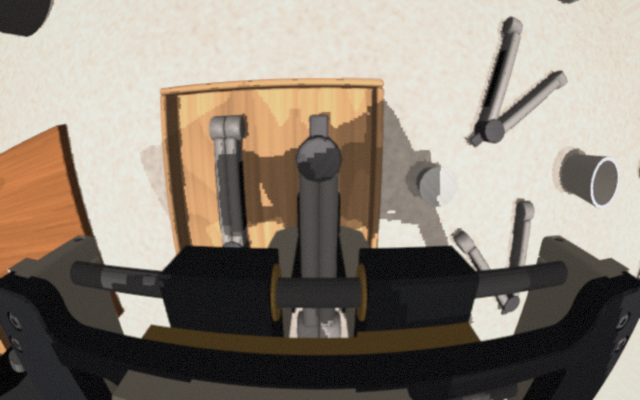

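{"op": "play_rows", "data": {"plan": [{"slide": [0, -0.03, -1], "roll": 0, "fingers": -1}, {"slide": [0, 0, -1], "roll": 0, "fingers": -1}, {"slide": [0, 0, -0.8], "roll": 0, "fingers": -1}, {"slide": [0, 0, -0.33], "roll": 0, "fingers": -1}, {"slide": [0, 0, 0], "roll": 0, "fingers": -1}, {"slide": [0, 0, 0], "roll": 0, "fingers": -0.1}, {"slide": [0, 0, 0], "roll": 0, "fingers": -0.1}, {"slide": [0, 0, 0], "roll": 0, "fingers": -0.1}, {"slide": [0, 0, 1], "roll": 0, "fingers": -0.1}, {"slide": [0, 0, 1], "roll": 0, "fingers": -0.1}, {"slide": [0, 0, 1], "roll": 0, "fingers": -0.1}]}}

```text
t: 16.58
tool_pos: [0.5388, 0.2926, 0.1048]
orientation: [-2.193, 0.061, 2.193]
force: [0.2, 0.5, -0.4]
opening: 0.0419
```

{"op": "play_rows", "data": {"plan": [{"slide": [0.19, -0.451, 0], "roll": 0.946, "fingers": -0.25}, {"slide": [0.19, -0.451, 0], "roll": 0.946, "fingers": -0.25}, {"slide": [0.19, -0.451, 0], "roll": 0.946, "fingers": -0.25}, {"slide": [0.19, -0.451, 0], "roll": 0.946, "fingers": -0.25}, {"slide": [0.19, -0.451, 0], "roll": 0.946, "fingers": -0.25}, {"slide": [0.19, -0.451, 0], "roll": 0.946, "fingers": -0.25}, {"slide": [0.19, -0.451, 0], "roll": 0.946, "fingers": -0.25}, {"slide": [0.19, -0.451, 0], "roll": 0.946, "fingers": -0.25}, {"slide": [0.19, -0.451, 0], "roll": 0.946, "fingers": -0.25}, {"slide": [0.19, -0.451, 0], "roll": 0.946, "fingers": -0.25}, {"slide": [0.19, -0.451, 0], "roll": 0.946, "fingers": -0.25}, {"slide": [0.19, -0.451, 0], "roll": 0.946, "fingers": -0.25}, {"slide": [0.19, -0.451, 0], "roll": 0.946, "fingers": -0.25}, {"slide": [0.19, -0.451, 0], "roll": 0.946, "fingers": -0.25}, {"slide": [0.19, -0.451, 0], "roll": 0.946, "fingers": -0.25}, {"slide": [0.19, -0.451, 0], "roll": 0.946, "fingers": -0.25}, {"slide": [0.19, -0.451, 0], "roll": 0.946, "fingers": -0.25}]}}

```text
t: 18.7
tool_pos: [0.636, 0.0621, 0.1039]
orientation: [0.739, 1.441, -0.739]
force: [0.6, 0.5, 0.6]
opening: 0.0351
```

```bash
python3 - <<'E'
from h import *
s=st(); overlay(robot.read_camera("wrist"),s,.5953,.1307,-.9515,.5537,"pics/w5.png")
a=robot.read_camera("top")[140:260,140:270,::-1]; cv2.imwrite("pics/t5.png",cv2.resize(a,None,fx=4,fy=4))
E
```

```text
t 18.7 tcp [0.636  0.0621 0.1039] phi 35.7 open 0.0351 F [0.6 0.5 0.6] q [ 0.02  0.31  1.49 -0.    1.34 -0.61]
```

View pics/w5.png

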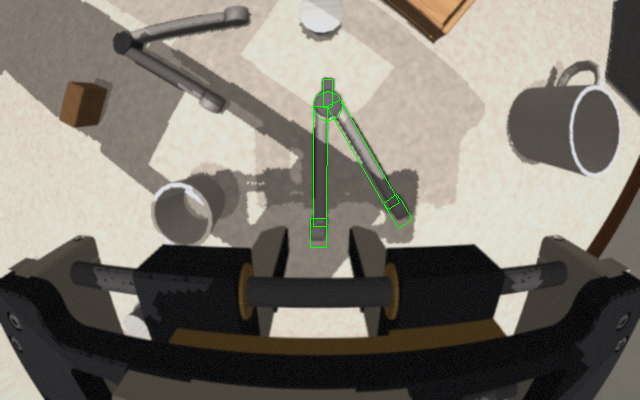

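View pics/t5.png

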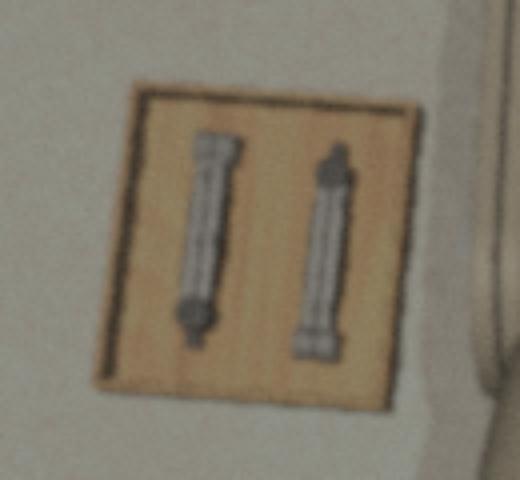

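Both shut tongs lie side by side in the tray. The open V's overlay matches and the main arm (318,110–245) is between the fingers. I descend and grip the main arm only.

{"op": "play_rows", "data": {"plan": [{"slide": [0, 0.05, -1], "roll": -0.02, "fingers": -0.25}, {"slide": [0, 0, -1], "roll": 0, "fingers": -0.25}, {"slide": [0, 0, -0.8], "roll": 0, "fingers": -0.25}, {"slide": [0, 0, -0.45], "roll": 0, "fingers": -0.25}, {"slide": [0, 0, 0], "roll": 0, "fingers": -1}, {"slide": [0, 0, 0], "roll": 0, "fingers": -1}, {"slide": [0, 0, 0], "roll": 0, "fingers": -1}, {"slide": [0, 0, 0], "roll": 0, "fingers": -1}], "squeeze": 40}}

```text
t: 19.8
tool_pos: [0.6369, 0.0641, 0.0077]
orientation: [0.745, 1.437, -0.744]
force: [-0.4, 0.8, 4.9]
opening: 0.0096
```

```bash
python3 - <<'E'
from h import *
s=st(); cv2.imwrite("pics/w6.png",robot.read_camera("wrist")[:,:,::-1])
E
```

```text
t 19.8 tcp [0.6369 0.0641 0.0077] phi 35.3 open 0.0096 F [-0.4  0.8  4.9] q [ 0.02  0.42  1.55  0.    1.17 -0.6 ]
```

View pics/w6.png

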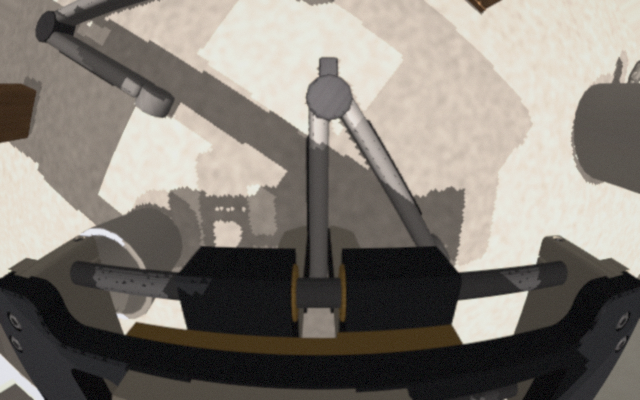

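{"op": "play_rows", "data": {"plan": [{"slide": [0, 0, 1], "roll": 0, "fingers": -1}, {"slide": [0, 0, 1], "roll": 0, "fingers": -1}, {"slide": [0, 0, 1], "roll": 0, "fingers": -1}, {"slide": [0, 0, 0.5], "roll": 0, "fingers": -1}, {"slide": [-0.506, -0.98, 0], "roll": -0.281, "fingers": -1}, {"slide": [-0.506, -0.98, 0], "roll": -0.281, "fingers": -1}, {"slide": [-0.506, -0.98, 0], "roll": -0.281, "fingers": -1}, {"slide": [-0.506, -0.98, 0], "roll": -0.281, "fingers": -1}, {"slide": [-0.506, -0.98, 0], "roll": -0.281, "fingers": -1}, {"slide": [-0.506, -0.98, 0], "roll": -0.281, "fingers": -1}, {"slide": [-0.506, -0.98, 0], "roll": -0.281, "fingers": -1}, {"slide": [-0.506, -0.98, 0], "roll": -0.281, "fingers": -1}, {"slide": [-0.506, -0.98, 0], "roll": -0.281, "fingers": -1}, {"slide": [-0.506, -0.98, 0], "roll": -0.281, "fingers": -1}, {"slide": [-0.506, -0.98, 0], "roll": -0.281, "fingers": -1}, {"slide": [-0.506, -0.98, 0], "roll": -0.281, "fingers": -1}, {"slide": [-0.506, -0.98, 0], "roll": -0.281, "fingers": -1}, {"slide": [-0.506, -0.98, 0], "roll": -0.281, "fingers": -1}, {"slide": [-0.506, -0.98, 0], "roll": -0.281, "fingers": -1}]}}

```text
t: 22.22
tool_pos: [0.407, -0.3775, 0.1104]
orientation: [1.19, 1.223, -1.19]
force: [0.5, -0.5, -0.5]
opening: 0.0097
```

```bash
python3 - <<'E'
from h import *
s=st(); cv2.imwrite("pics/w7.png",robot.read_camera("wrist")[:,:,::-1])
E
```

```text
t 22.23 tcp [ 0.407  -0.3775  0.1104] phi 1.5 open 0.0097 F [ 0.5 -0.5 -0.5] q [-0.84  0.09  1.73 -0.    1.32 -0.87]
```

View pics/w7.png

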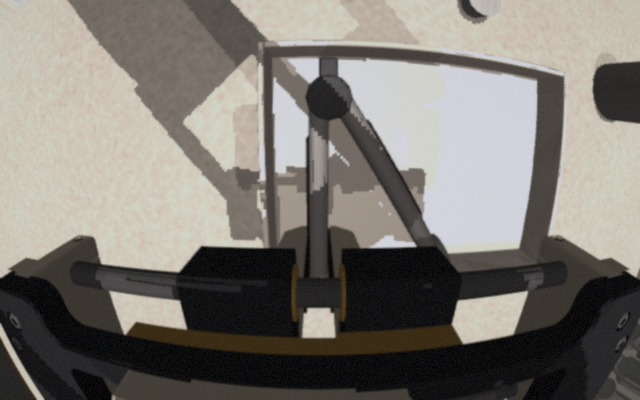

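{"op": "play_rows", "data": {"plan": [{"slide": [0.07, 0, -1], "roll": 0, "fingers": -1}, {"slide": [0, 0, -1], "roll": 0, "fingers": -1}, {"slide": [0, 0, -0.8], "roll": 0, "fingers": -1}, {"slide": [0, 0, -0.42], "roll": 0, "fingers": -1}, {"slide": [0, 0, 0], "roll": 0, "fingers": -1}, {"slide": [0, 0, 0], "roll": 0, "fingers": -0.35}, {"slide": [0, 0, 0], "roll": 0, "fingers": -0.35}, {"slide": [0, 0, 0], "roll": 0, "fingers": -0.35}]}}

```text
t: 23.28
tool_pos: [0.4104, -0.3772, 0.0151]
orientation: [1.189, 1.221, -1.189]
force: [0.8, 0.4, 0.2]
opening: 0.0296
```

{"op": "play_rows", "data": {"plan": [{"slide": [0, 0, 1], "roll": 0, "fingers": -0.35}, {"slide": [0, 0, 1], "roll": 0, "fingers": -0.35}, {"slide": [0, 0, 1], "roll": 0, "fingers": -0.35}, {"slide": [0.146, 0.948, 0], "roll": -0.693, "fingers": -0.25}, {"slide": [0.146, 0.948, 0], "roll": -0.693, "fingers": -0.25}, {"slide": [0.146, 0.948, 0], "roll": -0.693, "fingers": -0.25}, {"slide": [0.146, 0.948, 0], "roll": -0.693, "fingers": -0.25}, {"slide": [0.146, 0.948, 0], "roll": -0.693, "fingers": -0.25}, {"slide": [0.146, 0.948, 0], "roll": -0.693, "fingers": -0.25}, {"slide": [0.146, 0.948, 0], "roll": -0.693, "fingers": -0.25}, {"slide": [0.146, 0.948, 0], "roll": -0.693, "fingers": -0.25}, {"slide": [0.146, 0.948, 0], "roll": -0.693, "fingers": -0.25}, {"slide": [0.146, 0.948, 0], "roll": -0.693, "fingers": -0.25}, {"slide": [0.146, 0.948, 0], "roll": -0.693, "fingers": -0.25}, {"slide": [0.146, 0.948, 0], "roll": -0.693, "fingers": -0.25}, {"slide": [0.146, 0.948, 0], "roll": -0.693, "fingers": -0.25}, {"slide": [0.146, 0.948, 0], "roll": -0.693, "fingers": -0.25}, {"slide": [0.146, 0.948, 0], "roll": -0.693, "fingers": -0.25}, {"slide": [0.146, 0.948, 0], "roll": -0.693, "fingers": -0.25}]}}

```text
t: 25.65
tool_pos: [0.4804, 0.0791, 0.105]
orientation: [2.198, 0.052, -2.197]
force: [0.3, -0.9, 0.6]
opening: 0.0347
```

```bash
python3 - <<'E'
from h import *
s=st(); overlay(robot.read_camera("wrist"),s,.4023,.0796,.0493,.594,"pics/w8.png")
a=robot.read_camera("top")[150:290,410:540,::-1]; cv2.imwrite("pics/t8.png",cv2.resize(a,None,fx=4,fy=4))
E
```

```text
t 25.65 tcp [0.4804 0.0791 0.105 ] phi -87.3 open 0.0347 F [ 0.3 -0.9  0.6] q [ 0.06 -0.09  1.93  0.    1.31  1.58]
```

View pics/w8.png

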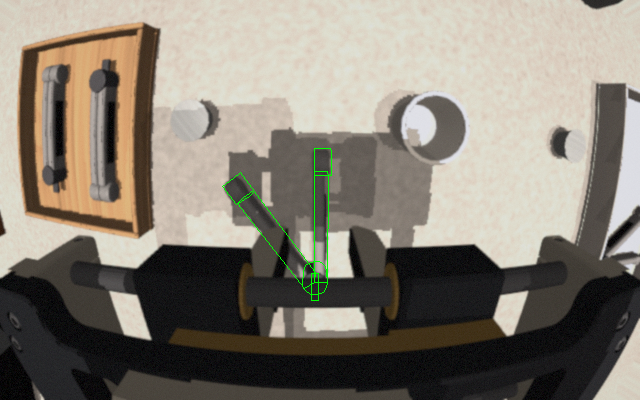

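View pics/t8.png

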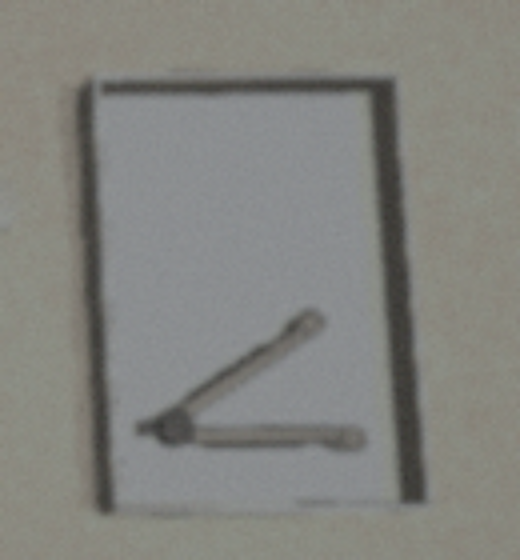

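The third tongs lie flat and open in the tub. The fourth's overlay matches, with its main arm at (322,150–270). I descend and grip it.

{"op": "play_rows", "data": {"plan": [{"slide": [0, -0.04, -1], "roll": 0, "fingers": -0.25}, {"slide": [0, 0, -1], "roll": 0, "fingers": -0.25}, {"slide": [0, 0, -0.8], "roll": 0, "fingers": -0.25}, {"slide": [0, 0, -0.45], "roll": 0, "fingers": -0.25}, {"slide": [0, 0, 0], "roll": 0, "fingers": -1}, {"slide": [0, 0, 0], "roll": 0, "fingers": -1}, {"slide": [0, 0, 0], "roll": 0, "fingers": -1}, {"slide": [0, 0, 0], "roll": 0, "fingers": -1}]}}

```text
t: 26.75
tool_pos: [0.4813, 0.077, 0.0084]
orientation: [2.198, 0.055, -2.194]
force: [-0.7, 0.9, 5.7]
opening: 0.0095
```

```bash
python3 - <<'E'
from h import *
s=st(); cv2.imwrite("pics/w9.png",robot.read_camera("wrist")[:,:,::-1])
E
```

```text
t 26.75 tcp [0.4813 0.077  0.0084] phi -87.1 open 0.0095 F [-0.7  0.9  5.7] q [0.05 0.04 1.99 0.   1.11 1.57]
```

View pics/w9.png

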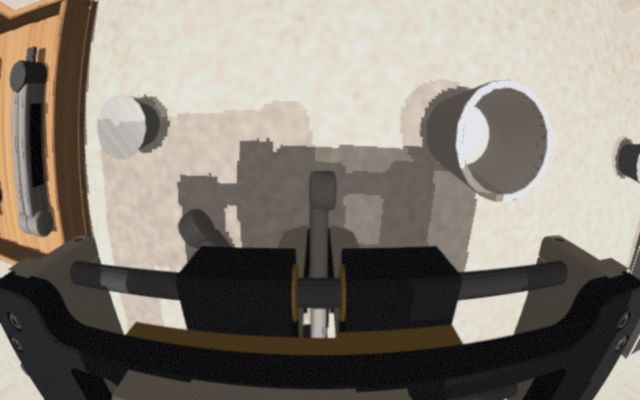

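{"op": "play_rows", "data": {"plan": [{"slide": [0, 0, 1], "roll": 0, "fingers": -1}, {"slide": [0, 0, 1], "roll": 0, "fingers": -1}, {"slide": [0, 0, 1], "roll": 0, "fingers": -1}, {"slide": [0, 0, 0.5], "roll": 0, "fingers": -1}, {"slide": [0.252, -0.931, 0], "roll": 0.792, "fingers": -1}, {"slide": [0.252, -0.931, 0], "roll": 0.792, "fingers": -1}, {"slide": [0.252, -0.931, 0], "roll": 0.792, "fingers": -1}, {"slide": [0.252, -0.931, 0], "roll": 0.792, "fingers": -1}, {"slide": [0.252, -0.931, 0], "roll": 0.792, "fingers": -1}, {"slide": [0.252, -0.931, 0], "roll": 0.792, "fingers": -1}, {"slide": [0.252, -0.931, 0], "roll": 0.792, "fingers": -1}, {"slide": [0.252, -0.931, 0], "roll": 0.792, "fingers": -1}, {"slide": [0.252, -0.931, 0], "roll": 0.792, "fingers": -1}, {"slide": [0.252, -0.931, 0], "roll": 0.792, "fingers": -1}, {"slide": [0.252, -0.931, 0], "roll": 0.792, "fingers": -1}, {"slide": [0.252, -0.931, 0], "roll": 0.792, "fingers": -1}, {"slide": [0.252, -0.931, 0], "roll": 0.792, "fingers": -1}, {"slide": [0.252, -0.931, 0], "roll": 0.792, "fingers": -1}]}}

```text
t: 29.05
tool_pos: [0.5858, -0.3148, 0.111]
orientation: [1.186, 1.225, -1.187]
force: [-1.2, -0.2, -0.7]
opening: 0.0094
```

```bash
python3 - <<'E'
from h import *
s=st(); cv2.imwrite("pics/w10.png",robot.read_camera("wrist")[:,:,::-1])
E
```

```text
t 29.05 tcp [ 0.5858 -0.3148  0.111 ] phi 1.8 open 0.0094 F [-1.2 -0.2 -0.7] q [-0.57  0.37  1.4   0.    1.37 -0.6 ]
```

View pics/w10.png

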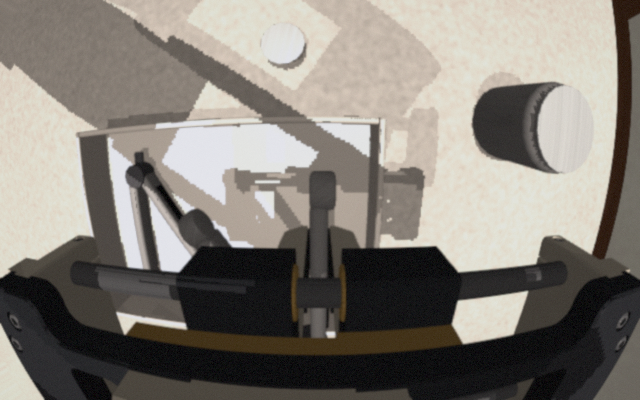

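{"op": "play_rows", "data": {"plan": [{"slide": [0.02, 0, -1], "roll": 0, "fingers": -1}, {"slide": [0, 0, -1], "roll": 0, "fingers": -1}, {"slide": [0, 0, -0.8], "roll": 0, "fingers": -1}, {"slide": [0, 0, -0.44], "roll": 0, "fingers": -1}, {"slide": [0, 0, 0], "roll": 0, "fingers": -1}, {"slide": [0, 0, 0], "roll": 0, "fingers": -0.35}, {"slide": [0, 0, 0], "roll": 0, "fingers": -0.35}, {"slide": [0, 0, 0], "roll": 0, "fingers": -0.35}, {"slide": [0, 0, 1], "roll": 0, "fingers": -0.35}, {"slide": [0, 0, 1], "roll": 0, "fingers": -0.35}, {"slide": [0, 0, 1], "roll": 0, "fingers": -0.35}, {"slide": [0, 0, 1], "roll": 0, "fingers": 0}, {"slide": [-0.2, 1, 0.5], "roll": 0, "fingers": 0}, {"slide": [-0.2, 1, 0], "roll": 0, "fingers": 0}, {"slide": [-0.2, 1, 0], "roll": 0, "fingers": 0}, {"slide": [-0.2, 1, 0], "roll": 0, "fingers": 0}, {"slide": [-0.2, 1, 0], "roll": 0, "fingers": 0}, {"slide": [-0.2, 1, 0], "roll": 0, "fingers": 0}, {"slide": [-0.2, 1, 0], "roll": 0, "fingers": 0}, {"slide": [-0.2, 1, 0], "roll": 0, "fingers": 0}]}}

```text
t: 31.6
tool_pos: [0.5385, -0.0732, 0.1503]
orientation: [1.189, 1.222, -1.189]
force: [0.3, 0.4, 0.4]
opening: 0.0465
```

```bash
python3 - <<'E'
from h import *
s=st(); a=robot.read_camera("top"); cv2.imwrite("pics/t11.png",a[:,:,::-1]); cv2.imwrite("pics/t11c.png",cv2.resize(a[150:290,410:540,::-1],None,fx=4,fy=4))
b=robot.read_camera("side"); cv2.imwrite("pics/s11.png",b[:,:,::-1])
E
```

```text
t 31.6 tcp [ 0.5385 -0.0732  0.1503] phi 1.6 open 0.0465 F [0.3 0.4 0.4] q [-0.23  0.02  1.73  0.    1.39 -0.26]
```

View pics/t11c.png

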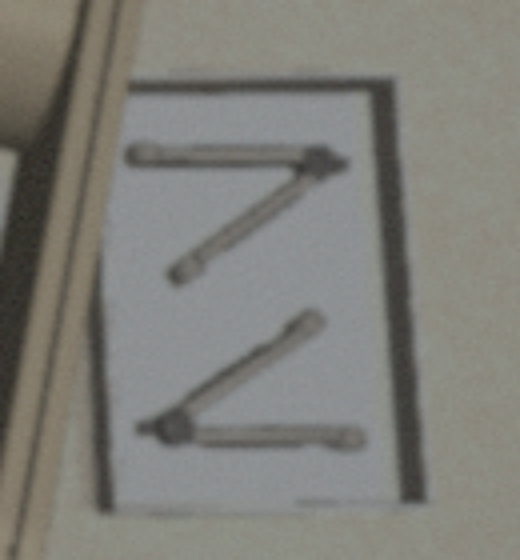

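View pics/s11.png

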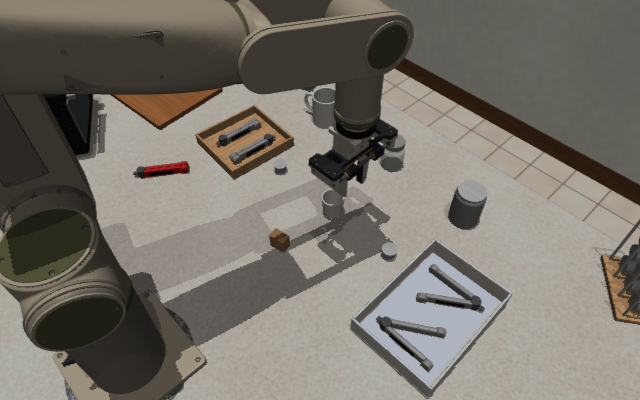

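View pics/t11.png

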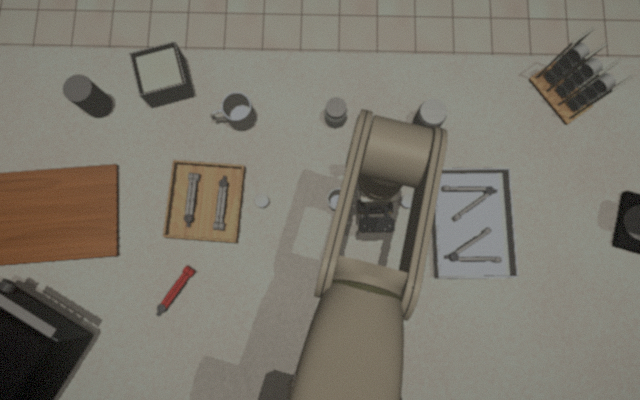

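All four tongs are where they belong: two shut in the tray at (192,200) and (222,203), two open in the tub at (470,190) and (472,252). The bystanders and the red look-alike have not moved. I'm handing in.

```bash
python3 - <<'E'
from h import *
st(); print(robot.close_job())
E
```

```text
t 31.7 tcp [ 0.5383 -0.0717  0.1502] phi 1.7 open 0.0464 F [ 0.4 -0.2 -0.6] q [-0.23  0.02  1.73  0.    1.39 -0.26]
the job is handed in; nothing more can be done
None
```

All four tongs are sorted, and the job was handed in at about 31.7 s of the 72 s allowed. I gripped the two shut tongs across both arms and laid them side by side in the wooden tray. I gripped the two open ones by the main arm only and laid them head to tail in the white tub.

- **Placement:** the last top and side pictures show each pair lying on the bottom with clear space between neighbours. The shut ones look shut and the open ones still stand as a V. I judged this by eye in the pictures and did not measure the final jaw angles.
- **Everything else:** in those pictures the jar, mug, canister, sugar box, left pod and the red look-alike look unmoved. In the top view the arm partly hid the cup and right pod. The side view shows both about where they started.
- **At hand-in:** the gripper was open about 46 mm, with the fingertips at about 0.15 m and touching nothing. Force readings at the end of each move stayed under 6 N.
- **What disagreed:** the grip openings read about 19 mm on the shut tongs and 9.5 mm on a single arm. That is 1 to 4 mm less than the stated widths, depending on whether the black strips are counted, but the grips held. The tongs-finding network also missed one open pair in the top view, so I placed that pair from the side view and checked it with the wrist camera before gripping.

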